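# Set the cleaned filter parts on their drying stands

### The job

The cleaned parts of the aquarium filter lie about the bench among their white drying stands; put each on its own. The large union nut goes down over the thick post, the small union nut over the thin post, the perforated plate flat in the round dish with its hub up, and the ball valve lengthwise in the oblong tray with its handle up, each fully down and let go. Do not shift or tip the little glass sample jar.

Things in the scene. Friction and masses are not known exactly. Their poses are not given: they have to be found in the camera images.
- nut_large: Large union nut: black plastic octagonal ring standing on its end face, 62 mm across the outer flats (67 mm over corners), 50 mm across the inner flats, 30 mm high, wall 6 mm, about 60 g, loose. Outer flats face along its x and y axes and every 45 degrees between. Origin: centre of the underside, z up.
- nut_small: Small union nut: black plastic octagonal ring standing on its end face, 44 mm across the outer flats (48 mm over corners), 32 mm across the inner flats, 30 mm high, wall 6 mm, about 35 g, loose. Outer flats face along its x and y axes and every 45 degrees between. Origin: centre of the underside, z up.
- plate: Perforated plate: black round plastic plate, 80 mm diameter, 6 mm thick, drawn with rings of small pale holes, with an upright round hub in the middle, 18 mm diameter, from the plate up to 38 mm above the underside; grip it by the hub. About 60 g, loose. Origin: centre of the underside, z up.
- valve: Ball valve, 98 mm long, lying along its x axis: grey barrel, 40 mm diameter, a black octagonal nut at each end (48 mm across flats, 22 mm long, tops 48 mm high, over 26 mm from the middle). On top a white bar handle along x to grip: 62 mm long, 12 mm wide in y, 56 to 72 mm above the underside, on a 16 mm stem. About 220 g, loose. Origin: centre of the underside, z up.
- post_thick: Drying stand, fixed: white base 90 x 90 mm, 8 mm thick, with an upright white post in the middle, 34 mm diameter, its top 48 mm above the bench; the large nut goes over it and rests on the base. Origin: centre of the underside, z up.
- post_thin: Drying stand, fixed: white base 90 x 90 mm, 8 mm thick, with an upright white post in the middle, 16 mm diameter, its top 48 mm above the bench; the small nut goes over it and rests on the base. Origin: centre of the underside, z up.
- dish: Drying dish, fixed: round white dish, outer diameter 108 mm, inner 100 mm, floor 4 mm thick, rim 12 mm above the bench; the perforated plate goes in it. Origin: centre of the underside, z up.
- tray: Drying tray, fixed: oblong white tray, 124 mm along its x axis and 74 mm along its y axis outside, walls 4 mm, so 116 x 66 mm inside, floor 4 mm thick, rim 14 mm above the bench; the ball valve goes in it lengthwise, either way round. Origin: centre of the underside, z up.
- jar: Little glass sample jar with a white cap, 38 mm diameter, 52 mm high, standing loose among the parts; leave it alone. Other small things (dropper bottle, clay plug, carton), up to 55 mm high, stand about likewise. Origin: centre of the underside, z up.
Things that resemble listed ones, but are neither listed nor needed, are in the scene too. What is shaped like the nut_large but purple is not meant.

How it is judged (in metres and radians):
At the end, for the whole second after the job is handed in: Nuts flat on their bases (13 mm from centre, underside 5-12 mm up), plate in dish (14 mm, 1-8 mm up), valve in tray (15 mm along, 14 across, 1-8 mm up, in line within 0.25 rad), all tilted under 0.1 rad, let go, under 0.02 m/s; jar upright within 0.2 rad, moved under 20 mm (horizontal distance between nut_large and post_thick below 0.013 m and z of nut_large in the frame of post_thick between 0.005 and 0.012 m and angle between each of nut_large, nut_small, plate, valve's own z axis and vertical below 0.1 rad and linear speed of each of nut_large, nut_small, plate, valve below 0.02 m/s and horizontal distance between nut_small and post_thin below 0.013 m and z of nut_small in the frame of post_thin between 0.005 and 0.012 m and horizontal distance between plate and dish below 0.014 m and z of plate in the frame of dish between 0.001 and 0.008 m and x of valve in the frame of tray between -0.015 and 0.015 m and y of valve in the frame of tray between -0.014 and 0.014 m and z of valve in the frame of tray between 0.001 and 0.008 m and angle between the x axis of valve and the x axis of tray, either way round below 0.25 rad and distance of jar from where it was at the start of the episode below 0.02 m and angle between jar's own z axis and vertical below 0.2 rad); the robot touches nothing.
It fails at once if the glass sample jar is shifted by more than 20 mm or tipped (distance of jar from where it was at the start of the episode above 0.02 m or angle between jar's own z axis and vertical above 0.2 rad).
It also fails if it takes over 120 s, if anything falls off the work surface, if the arm or the gripper's body presses on something with over 40 N, if the wrist force passes 120 N, or if a joint passes its speed limit or range.

### The arm

A 6-joint arm with a two-finger parallel gripper is mounted at the origin on the work surface. World frame = base frame: x ahead of the robot, y to its left, z up, the work surface at z = 0. Lengths are in m, angles in degrees, forces in N, time in s.
With the tool pointing down it reaches from about 0.375 to 0.825 m from the base axis. Payload 5.5 kg.
Tool frame: the origin (TCP) lies at the very end of the fingers, on their centre line; the grasp point (between the pads) lies 19 mm behind it; z points along the fingers, y is the direction in which the jaws open and shut (so a half turn about z gives the same grasp; the last joint's range is limited). The gripper opens to 85 mm and grips with 20 to 120 N. Pads are 22 mm wide; open, the fingers measure 114 mm over their backs; the gripper's body (76 mm by 85 mm) begins 54 mm behind the grasp point. The pads swing forward as they close: fully open they stand 13 mm farther back than shut.
Start: joints at [67.093, 17.962, -2.699, 69.339, 0, 90], TCP at [0.234, 0.553, 0.231] pointing down, gripper open.
Joint ranges: [-152.73, 152.73], [-39.44, 99.34], [-58.76, 71.6], [-118.89, 123.64], [-81.53, 83.1], [-180, 180]. Speed limits (degrees/s): [136.94, 136.94, 172.46, 180, 180, 180].

### API

Orientations are given as [roll, pitch, yaw] about the fixed x, y, z axes, in that order (R = Rz(yaw) Ry(pitch) Rx(roll)).
In Python, from plant import r gives the robot as it stands.
- The arm moves only by the shell command python3 -m inch 'ROWS' [FORCE]. ROWS is a JSON object of lists of equal length, an entry for each row: "delta_pos": the shift along the tool's x, y, z in mm, a list of three; "twist": the turn about the tool's z in rad; "hand": the finger opening in mm, from 0 to 85.4. A call has exactly 10 rows; each row is the pose to reach, as a shift and turn from the pose commanded when the call began, along the tool's axes at that moment; what a row does not reach only later rows make up. A row lasts 1/10 s, in which the tool goes at most 50 mm and 8.59 degrees, less where a joint would pass 70% of its speed; a pose out of reach is approached as far as the arm can. A call with a gripper value outside its range is refused whole. The fingers move at their own pace and stop on an object; FORCE is the grip in N (left out, the last holds). Time passes only in rows, so rows that repeat a pose let the fingers close, or fill a call up. It gives the time, the measured TCP pose, the force and the opening at its end, in the units of the state.
- r.read_state(): the state, without advancing time (a new reading comes with each control period).
- r.camera(name): name is "side" or "top"; returns a dict with "img" (400x640x3 uint8, red, green, blue), "fx", "fy", "cx", "cy" (pixels), "position" and "orientation" of the camera in the world. Camera axes: x right, y up, looking along -z (the intrinsics and any distortion apply to the point x, -y, -z); pixel columns grow to the right and rows downward; lengths in m; the calibration is good to about 2 mm. A picture is of the moment at which its call begins. There is no depth.
- r.close_job(): hands the job in, once; it reports no verdict.
The state is a dict: "time": time; "joint_positions": joint angles; "joint_velocities": joint speeds; "effort": joint torques, N m; "ee_pos": TCP position; "tool_rot": TCP orientation; "wrist_force": force on the tool from outside, world axes, zero at the start; "wrist_torque": the same for the moment, N m; "gripper_width": opening from 0.0 (shut) to 1.0 (fully open).
Only numpy, scipy, OpenCV 4.12 (cv2) and the standard library are available. Lean on these libraries where they do the work, as an engineer would, in place of code of your own. Each camera call takes 0.05 s, during which the arm holds its last target.

## Working session

There is one attempt and no reset: what is moved stays moved. The work goes in short steps, Python scripts to look and compute and a shell command to move; the robot and the scene stay as the last step left them, time stands still between calls to the robot, and variables do not carry over. Pictures are saved under pics/ and viewed, and the job is handed in when it is done.

```bash
ls; mkdir -p pics
python3 - <<'E'
from plant import r
import cv2
s=r.read_state(); print(s)
for n in("side","top"):
    c=r.camera(n); cv2.imwrite(f"pics/{n}0.png",c["img"][:,:,::-1])
    print(n,{k:v for k,v in c.items() if k!="img"})
E
```

```text
pics
{'time': 0.0, 'joint_positions': array([ 6.70928961e+01,  1.80038908e+01, -2.75597061e+00,  6.93390085e+01,
       -1.34532293e-03,  9.00016148e+01]), 'joint_velocities': array([-0.0382518 ,  0.03038463,  0.0264109 , -0.06155124, -0.00078989,
        0.03866945]), 'effort': array([ 1.36716491e-03, -5.39592469e+01,  3.39746296e+01,  1.90070813e-02,
       -7.07127413e-06, -3.59926968e-07]), 'ee_pos': array([0.2333209 , 0.55213696, 0.23042437]), 'tool_rot': array([-1.79901130e+02,  1.34810751e-03,  1.57091284e+02]), 'wrist_force': array([ 0.23458406,  0.47026987, -0.44236549]), 'wrist_torque': array([-0.0017471 ,  0.00439447, -0.02598208]), 'gripper_width': 1.0045152910204935}
side {'fx': 460.50641674626377, 'fy': 460.50641674626377, 'cx': 318.6933001535441, 'cy': 195.9257173365333, 'position': array([-0.03351758, -0.64731722,  0.76764709]), 'orientation': array([ 49.76715915,   0.10991693, -41.29617468])}
top {'fx': 487.01756657129056, 'fy': 487.01756657129056, 'cx': 319.3141133447931, 'cy': 202.49728455905972, 'position': array([ 0.3134758 , -0.00362423,  1.40587854]), 'orientation': array([  9.38967821,   0.78928363, -89.5534638 ])}
```

View pics/top0.png

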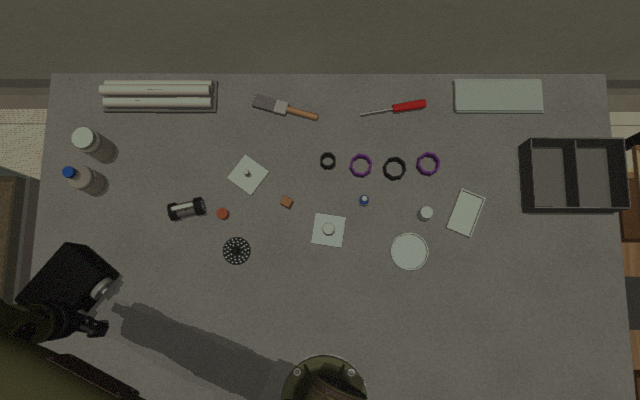

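View pics/side0.png

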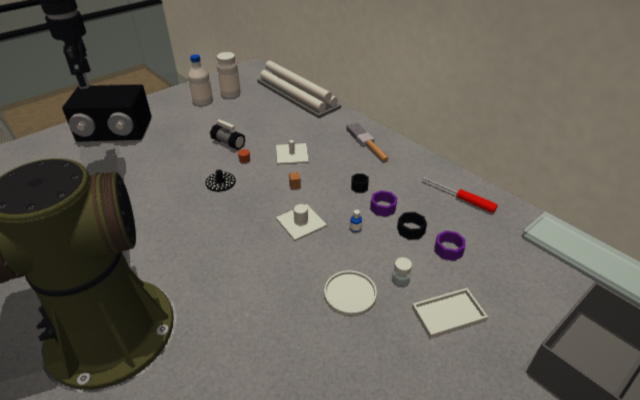

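```bash
cat > h.py <<'E'
import numpy as np, cv2
from scipy.spatial.transform import Rotation as R
def cam(r,n):
    c=r.camera(n); c["R"]=R.from_euler("xyz",c["orientation"],degrees=True).as_matrix(); return c
def ray(c,px,z):
    px=np.atleast_2d(px).astype(float)
    d=np.c_[(px[:,0]-c["cx"])/c["fx"],-(px[:,1]-c["cy"])/c["fy"],-np.ones(len(px))]@c["R"].T
    p=np.asarray(c["position"]); return p+d*((z-p[2])/d[:,2])[:,None]
def proj(c,P):
    q=(np.atleast_2d(P)-c["position"])@c["R"]; return np.c_[c["cx"]-c["fx"]*q[:,0]/q[:,2],c["cy"]+c["fy"]*q[:,1]/q[:,2]]
def blobs(m,amin=30):
    cs,_=cv2.findContours(m.astype(np.uint8),cv2.RETR_EXTERNAL,cv2.CHAIN_APPROX_NONE)
    return [k for k in cs if cv2.contourArea(k)>amin]
def cen(k):
    M=cv2.moments(k); return np.array([M["m10"],M["m01"]])/M["m00"]
def go(r,xyz,yaw=None):
    "delta in tool axes (mm) and twist (rad) to bring TCP to xyz, yaw mod 180"
    s=r.read_state(); Rt=R.from_euler("xyz",s["tool_rot"],degrees=True).as_matrix()
    d=Rt.T@(np.array(xyz)-s["ee_pos"])*1000
    tw=None
    if yaw is not None:
        dy=(yaw-s["tool_rot"][2]+90)%180-90; tw=-np.radians(dy)
        print("yaw",s["tool_rot"][2],"-> dyaw",dy,"j6",s["joint_positions"][5])
    print("delta",d.round(1),"twist",tw); return d
E
python3 - <<'E'
from plant import r
from h import *
for n in("top","side"):
    c=cam(r,n); hsv=cv2.cvtColor(c["img"],cv2.COLOR_RGB2HSV); H,S,V=[hsv[...,i].astype(int) for i in range(3)]
    print(n,"bench",np.median(V),np.median(S))
    for nm,m in(("black",(V<45)&(S<200)),("white",(V>135)&(S<70)),("purple",(H>125)&(H<150)&(S>80))):
        for k in blobs(m,25 if nm!='white' else 50):
            u=cen(k); p=ray(c,u,.015)[0]
            if .2<p[0]<.85 and abs(p[1])<.6: print(nm,u.round(1),cv2.contourArea(k),p[:2].round(4),np.hypot(*p[:2]).round(3))
    i=c["img"]
    if n=="top": i=i[130:290,150:500]; i=cv2.resize(i,None,fx=2.28,fy=2.28,interpolation=cv2.INTER_CUBIC)
    else: i=i[100:350,180:500]; i=cv2.resize(i,None,fx=2.4,fy=2.4,interpolation=cv2.INTER_CUBIC)
    cv2.imwrite(f"pics/{n}1.png",i[:,:,::-1])
E
```

```text
top bench 92.0 32.0
black [236.8 251.3] 315.5 [0.4008 0.2518] 0.473
black [172.5 213.1] 92.5 [0.5099 0.4425] 0.675
black [197.9 206.2] 125.0 [0.5305 0.3696] 0.647
black [393.8 168.4] 369.5 [ 0.6456 -0.1997] 0.676
black [327.4 160.8] 177.5 [ 0.6676 -0.0054] 0.668
white [408.4 251. ] 786.0 [ 0.4051 -0.2368] 0.469
white [327.8 229.7] 769.0 [ 0.4645 -0.0077] 0.465
white [426.3 211.7] 71.5 [ 0.5183 -0.2906] 0.594
white [464.1 213. ] 765.0 [ 0.5151 -0.3989] 0.652
white [247.5 174.3] 732.0 [0.626  0.2284] 0.666
purple [360.4 164.7] 346.0 [ 0.6563 -0.1022] 0.664
purple [428.  162.9] 355.5 [ 0.6624 -0.2997] 0.727
side bench 121.0 26.0
black [411.5 225.5] 585.0 [ 0.645  -0.2033] 0.676
black [359.5 182.9] 243.0 [ 0.6674 -0.009 ] 0.667
black [220.3 181.4] 161.0 [0.3976 0.2378] 0.463
black [229.8 138.2] 295.0 [0.5297 0.3963] 0.662
white [449.3 310.1] 2005.0 [ 0.5158 -0.4067] 0.657
white [350.  290.8] 1745.0 [ 0.4031 -0.2447] 0.472
white [403.3 263. ] 173.5 [ 0.5416 -0.2671] 0.604
white [300.7 220.3] 992.0 [ 0.4611 -0.017 ] 0.461
white [291.7 153.1] 493.5 [0.6194 0.2144] 0.655
white [365.3 136.4] 76.5 [0.8385 0.1368] 0.85
purple [449.6 245.1] 676.5 [ 0.6601 -0.3007] 0.725
purple [383.3 202.9] 515.5 [ 0.6551 -0.1043] 0.663
```

View pics/top1.png

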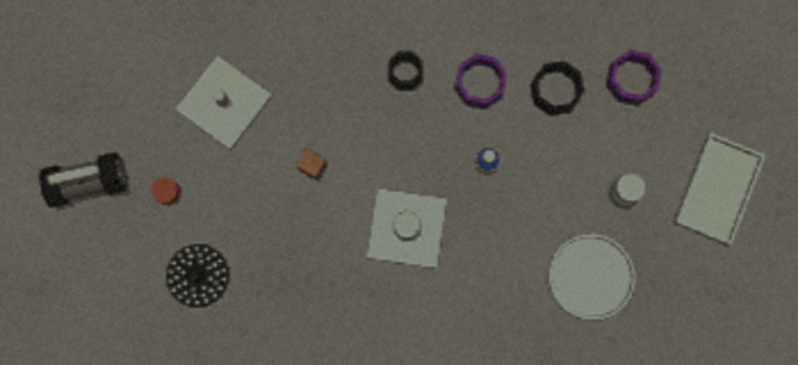

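View pics/side1.png

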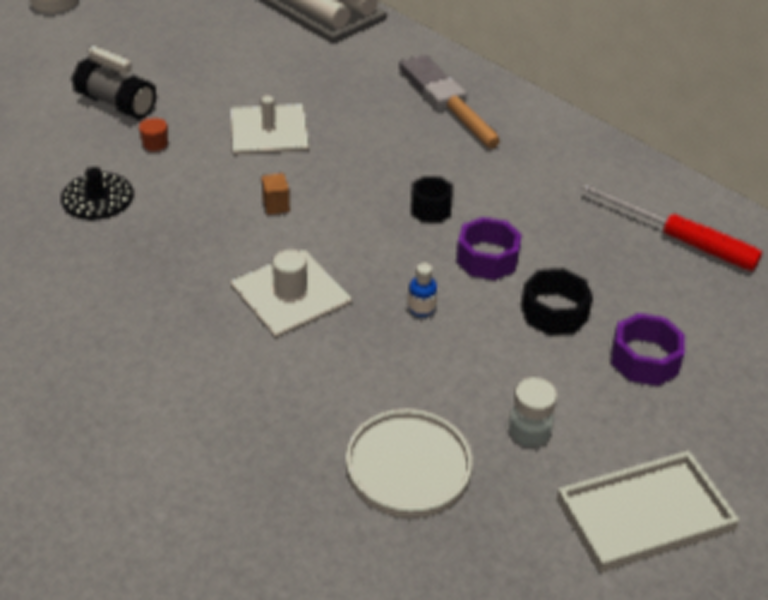

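```bash
cat > m.py <<'E'
from plant import r
from h import *
for n in("top","side"):
    c=cam(r,n); hsv=cv2.cvtColor(c["img"],cv2.COLOR_RGB2HSV); H,S,V=[hsv[...,i].astype(int) for i in range(3)]
    b=cv2.GaussianBlur(cv2.cvtColor(c["img"],cv2.COLOR_RGB2LAB),(3,3),0); L=b[...,0].astype(int)
    print(n)
    T=(122,155) if n=="top" else (150,170)
    sc=c["img"].max(2).astype(int)
    m=sc>T[0]
    for nm,g,z in(("post_thick",(.463,-.011),.008),("post_thin",(.623,.222),.008),("dish",(.404,-.24),.012),("tray",(.515,-.402),.014)):
        u=proj(c,[*g,z])[0]
        k=[k for k in blobs(m,100) if cv2.pointPolygonTest(k,tuple(map(float,u)),True)>-3]
        if not k: print(nm,"none",u,sc[int(u[1]),int(u[0])]);continue
        k=max(k,key=cv2.contourArea); P=ray(c,k[:,0,:],z)[:,:2]
        (x,y),(w,h),a=cv2.minAreaRect((P*1000).astype(np.float32)); hull=cv2.convexHull((P*1000).astype(np.float32)); ce=cen(hull)
        if w<h: w,h,a=h,w,a+90
        print(nm,"rect",round(x,1),round(y,1),"size",round(w),round(h),"long-ang",round(a,1),"centroid",ce.round(1))
    # plate
    u=proj(c,[.40,.246,.006])[0]; 
    bm=cv2.morphologyEx((sc<(50 if n=="top" else 60)).astype(np.uint8),cv2.MORPH_CLOSE,np.ones((5,5)))
    k=[k for k in blobs(bm,50) if cv2.pointPolygonTest(k,tuple(map(float,u)),True)>-5][0]
    P=(ray(c,k[:,0,:],.006)[:,:2]*1000).astype(np.float32); print("plate circ",cv2.minEnclosingCircle(P),cen(cv2.convexHull(P)))
    # nuts
    for g in((.645,-.2015),(.6675,-.007)):
        u=proj(c,[*g,.015])[0]
        k=min(blobs(bm,50),key=lambda k:np.linalg.norm(cen(k)-u)); P=(ray(c,k[:,0,:],.03)[:,:2]*1000).astype(np.float32)
        print("nut",cen(k).round(1),ray(c,cen(k),.015)[0].round(4),"size@.03",cv2.minAreaRect(P))
    # valve handle
    u=proj(c,[.52,.40,.06])[0].astype(int); x0,y0=u-26; w=sc[y0:y0+52,x0:x0+52]
    hm=(w>(115 if n=="top" else 150))
    for k in blobs(hm,8):
        k=k+np.array([x0,y0]); P=(ray(c,k[:,0,:],.072)[:,:2]*1000).astype(np.float32); print("handle@.072",cen(k),cv2.minAreaRect(P))
    cv2.imwrite(f"pics/v_{n}.png",cv2.resize(c["img"][y0:y0+52,x0:x0+52,::-1],None,fx=10,fy=10,interpolation=cv2.INTER_CUBIC))
E
python3 m.py
```

```text
top
post_thick rect 465.6 -8.5 size 88 88 long-ang 171.9 centroid [465.6  -8.5]
post_thin rect 628.0 229.3 size 88 87 long-ang 144.2 centroid [628.  229.3]
dish rect 404.2 -237.6 size 103 98 long-ang 44.8 centroid [ 405.1 -237. ]
tray rect 518.3 -401.2 size 122 65 long-ang 157.1 centroid [ 517.2 -400.2]
plate circ ((403.5707092285156, 255.3181610107422), 39.62405776977539) [403.64538883 255.2847768 ]
nut [393.8 168.4] [ 0.6455 -0.1996  0.015 ] size@.03 ((642.1077270507812, -197.93287658691406), (61.12979507446289, 68.27446746826172), 53.483821868896484)
nut [327.4 160.8] [ 0.6674 -0.0055  0.015 ] size@.03 ((663.1929931640625, -4.269275665283203), (47.771339416503906, 40.665470123291016), 0.23220159113407135)
handle@.072 [181.59027778 206.01041667] ((522.0324096679688, 398.9634704589844), (9.569321632385254, 56.962257385253906), 13.089804649353027)
side
post_thick rect 466.6 -6.0 size 101 89 long-ang 81.6 centroid [466.4  -8.7]
post_thin rect 627.2 225.7 size 93 89 long-ang 53.7 centroid [627.5 226.5]
dish rect 406.0 -241.4 size 107 106 long-ang 107.2 centroid [ 406.2 -241.6]
tray rect 518.4 -405.6 size 124 75 long-ang 157.2 centroid [ 518.3 -405.6]
plate circ ((405.8719482421875, 253.98483276367188), 46.73027801513672) [403.41832381 250.37435429]
nut [411.5 225.5] [ 0.6449 -0.2033  0.015 ] size@.03 ((632.5433349609375, -211.37652587890625), (93.52970123291016, 64.57777404785156), 34.89524459838867)
nut [359.3 183. ] [ 0.6667 -0.009   0.015 ] size@.03 ((652.9402465820312, -20.512496948242188), (75.50141906738281, 40.788352966308594), 44.12577438354492)
handle@.072 [225.29032258 122.69354839] ((521.5540771484375, 396.70147705078125), (12.425928115844727, 60.26124572753906), 12.77048397064209)
```

Run:
```python
from plant import r
from h import *
go(r,[.522,.398,.12],103)
```

```text
yaw 157.09244810410544 -> dyaw -54.09244810410544 j6 90.00081493528539
delta [-325.9  -29.9  111. ] twist 0.9440913198808044
```

View pics/v_side.png

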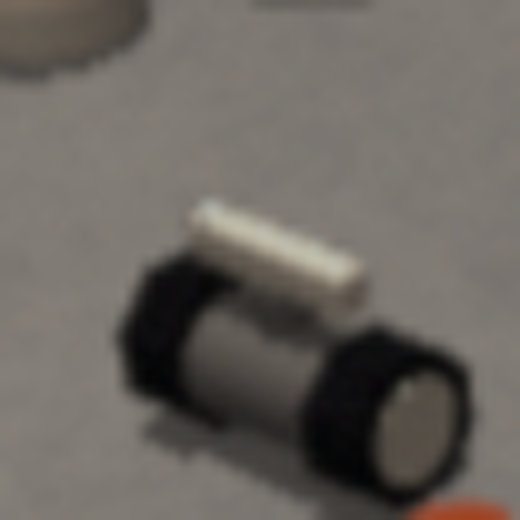

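```bash
python3 -m inch '{"delta_pos":[[-40,-4,14],[-80,-8,28],[-120,-12,42],[-165,-16,56],[-210,-20,70],[-255,-24,85],[-290,-28,98],[-315,-30,107],[-326,-30,111],[-326,-30,111]],"twist":[0.12,0.24,0.36,0.48,0.6,0.72,0.84,0.944,0.944,0.944],"hand":[45,45,45,45,45,45,45,45,45,45]}' 60
python3 - <<'E'
from plant import r
from h import *
go(r,[.522,.398,.058],103)
c=cam(r,"top"); cv2.imwrite("pics/a.png",cv2.resize(c["img"][160:240,130:230,::-1],None,fx=6,fy=6))
c=cam(r,"side"); cv2.imwrite("pics/b.png",cv2.resize(c["img"][40:190,150:320,::-1],None,fx=4,fy=4))
E
```

```text
time: 1.3
ee_pos: [0.5227, 0.3974, 0.1195]
tool_rot: [-179.9, 0.0, 103.0]
wrist_force: [-0.4, 1.2, -0.4]
gripper_width: 0.526
yaw 103.0419775737487 -> dyaw -0.04197757374869582 j6 114.1965980057425
delta [ 0.8 -0.5 61.5] twist 0.0007326468739134807
```

View pics/a.png

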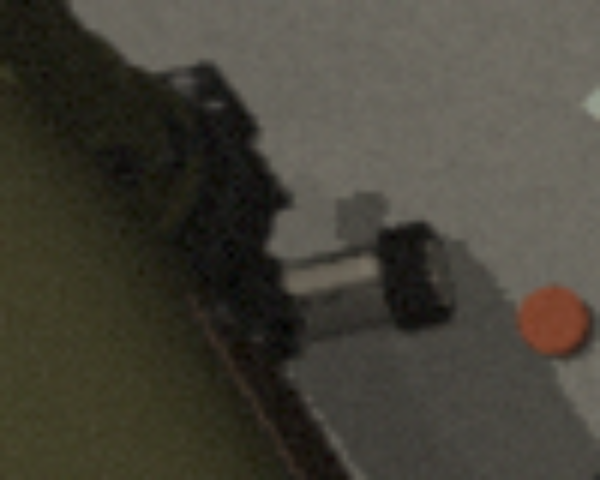

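View pics/b.png

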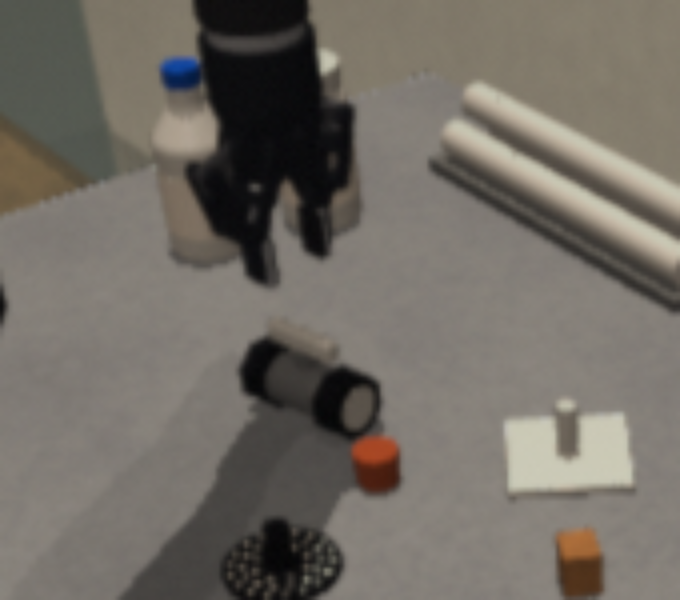

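Side view: the open fingertips (crop 265,280 and 315,250) straddle the handle (303,340) from above. Now descending and gripping.

```bash
python3 -m inch '{"delta_pos":[[0,0,15],[0.5,-0.5,30],[0.8,-0.5,45],[0.8,-0.5,55],[0.8,-0.5,61],[0.8,-0.5,61],[0.8,-0.5,61],[0.8,-0.5,61],[0.8,-0.5,61],[0.8,-0.5,61]],"twist":[0,0,0,0,0,0,0,0,0,0],"hand":[45,45,45,45,45,45,8,4,0,0]}' 60
python3 -m inch '{"delta_pos":[[0,0,0],[0,0,0],[0,0,0],[0,0,-4],[0,0,-10],[0,0,-20],[0,0,-30],[0,0,-40],[0,0,-50],[0,0,-50]],"twist":[0,0,0,0,0,0,0,0,0,0],"hand":[0,0,0,0,0,0,0,0,0,0]}' 60
python3 - <<'E'
from plant import r
from h import *
print(r.read_state()["gripper_width"]*85)
c=cam(r,"side"); cv2.imwrite("pics/c.png",cv2.resize(c["img"][40:190,150:320,::-1],None,fx=4,fy=4))
E
```

```text
time: 2.4
ee_pos: [0.5223, 0.3993, 0.0603]
tool_rot: [179.9, -0.0, 103.0]
wrist_force: [0.9, -0.4, 3.1]
gripper_width: 0.119
time: 3.4
ee_pos: [0.5226, 0.3997, 0.1116]
tool_rot: [179.8, -0.1, 103.0]
wrist_force: [0.7, 0.2, -2.4]
gripper_width: 0.12
10.1666446566433
```

View pics/c.png

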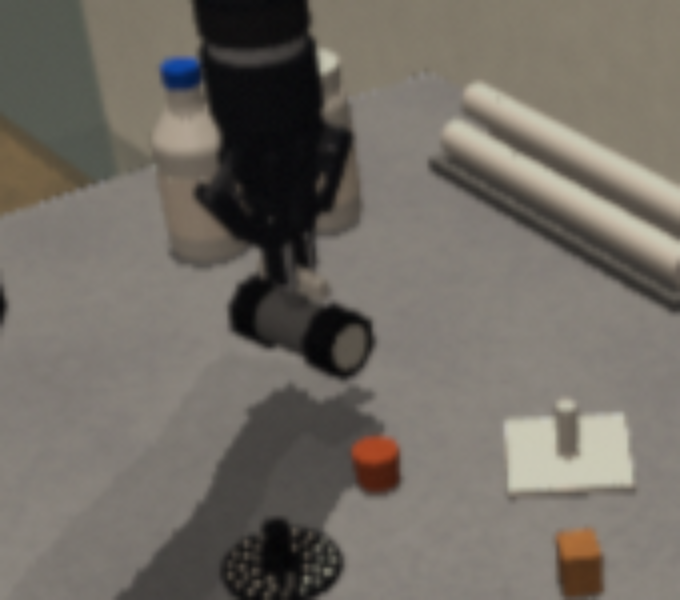

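```bash
python3 -m inch '{"delta_pos":[[0,0,-25],[-10,-2,-50],[-30,-7,-70],[-65,-15,-75],[-105,-25,-75],[-145,-34,-75],[-185,-44,-75],[-225,-53,-75],[-265,-63,-75],[-305,-72,-75]],"twist":[0,0,-0.05,-0.1,-0.15,-0.2,-0.25,-0.3,-0.35,-0.4],"hand":[0,0,0,0,0,0,0,0,0,0]}' 60
python3 - <<'E'
from plant import r
from h import *
go(r,[.5183,-.4034,.185],157.2)
E
```

```text
time: 4.45
ee_pos: [0.5193, 0.0838, 0.184]
tool_rot: [-180.0, -0.0, 126.1]
wrist_force: [0.5, -0.3, -3.3]
gripper_width: 0.119
yaw 126.05407403157527 -> dyaw 31.14592596842472 j6 63.1134150496232
delta [-393.3 -287.5   -1. ] twist -0.5435989567314148
```

```bash
python3 -m inch '{"delta_pos":[[-34,-25,0],[-68,-50,0],[-102,-75,0],[-136,-100,0],[-170,-124,0],[-204,-149,0],[-238,-174,0],[-272,-199,0],[-306,-224,0],[-330,-241,0]],"twist":[-0.06,-0.12,-0.18,-0.24,-0.3,-0.36,-0.42,-0.48,-0.52,-0.543],"hand":[0,0,0,0,0,0,0,0,0,0]}' 60
python3 - <<'E'
from plant import r
from h import *
go(r,[.5183,-.4034,.12],157.2)
E
```

```text
time: 5.45
ee_pos: [0.5177, -0.3258, 0.1837]
tool_rot: [-180.0, -0.0, 157.0]
wrist_force: [0.1, 1.0, -2.4]
gripper_width: 0.118
yaw 157.0115267859335 -> dyaw 0.18847321406647666 j6 -9.177115153279912
delta [-30.8 -71.1  63.8] twist -0.0032894781372761086
```

```bash
python3 -m inch '{"delta_pos":[[-8,-20,0],[-16,-40,0],[-24,-58,5],[-29,-68,15],[-31,-71,28],[-31,-71,40],[-31,-71,52],[-31,-71,62],[-31,-71,64],[-31,-71,64]],"twist":[0,0,0,0,0,0,0,0,0,0],"hand":[0,0,0,0,0,0,0,0,0,0]}' 60
python3 - <<'E'
from plant import r
from h import *
go(r,[.5183,-.4034,.063],157.2)
for n,(a,b,c_,d) in(("top",(170,250,410,520)),("side",(180,370,350,540))):
    c=cam(r,n); cv2.imwrite(f"pics/d_{n}.png",cv2.resize(c["img"][a:b,c_:d,::-1],None,fx=4,fy=4))
E
```

```text
time: 6.45
ee_pos: [0.5191, -0.4, 0.1199]
tool_rot: [180.0, -0.0, 157.1]
wrist_force: [-0.5, -0.9, -2.1]
gripper_width: 0.119
yaw 157.06815694260908 -> dyaw 0.13184305739090973 j6 -14.684732520915615
delta [-0.6 -3.5 56.9] twist -0.0023010954473672196
```

View pics/d_side.png

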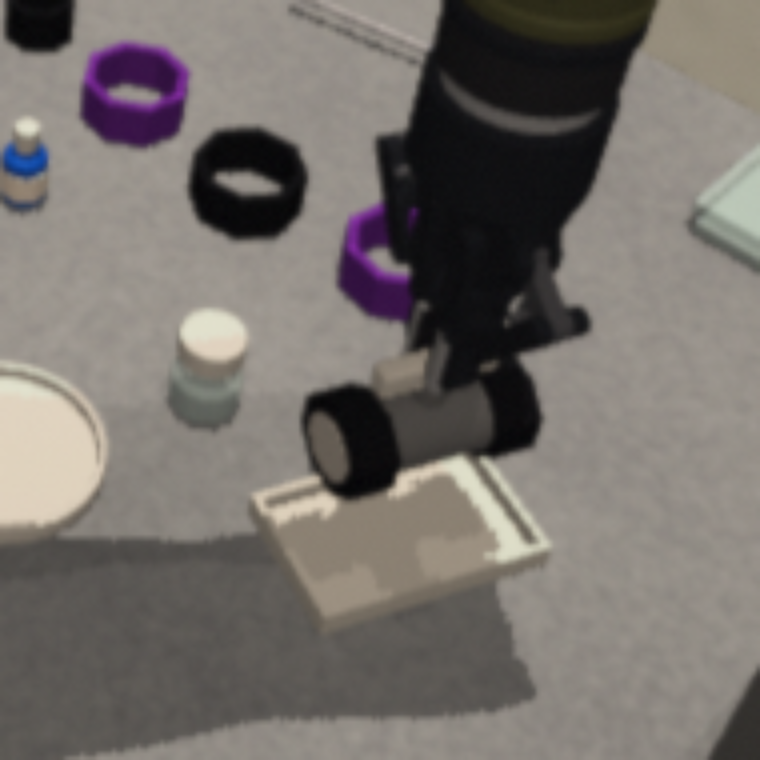

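View pics/d_top.png

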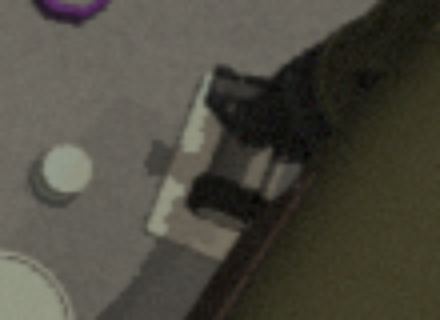

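Run:
```python
from plant import r
from h import *
c=cam(r,"side")
P=ray(c,[432,291.7],.0855)[0]; d=np.array([np.cos(np.radians(157.1)),np.sin(np.radians(157.1))])
print(P, P[:2]-d*49e-3*np.sign(d@(P[:2]-[.519,-.40])))
```

```text
[ 0.47386921 -0.3835852   0.0855    ] [ 0.5190073  -0.40265227]
```

```bash
python3 -m inch '{"delta_pos":[[-0.5,-1.5,8],[-0.5,-3,18],[-0.5,-3.3,28],[-0.5,-3.3,38],[-0.5,-3.3,46],[-0.5,-3.3,51],[-0.5,-3.3,54],[-0.5,-3.3,56],[-0.5,-3.3,56],[-0.5,-3.3,56]],"twist":[0,0,0,0,0,0,0,0,0,0],"hand":[0,0,0,0,0,0,0,0,0,0]}' 60
python3 - <<'E'
from plant import r
from h import *
go(r,[.5183,-.4034,.063],157.2)
c=cam(r,"side"); cv2.imwrite(f"pics/e_side.png",cv2.resize(c["img"][230:350,380:520,::-1],None,fx=5,fy=5,interpolation=cv2.INTER_CUBIC))
E
```

```text
time: 7.6
ee_pos: [0.5187, -0.4041, 0.0647]
tool_rot: [-180.0, 0.0, 157.0]
wrist_force: [0.4, -0.9, -2.8]
gripper_width: 0.119
yaw 157.03886461496106 -> dyaw 0.1611353850389321 j6 -14.957206734617825
delta [0.7 0.5 1.7] twist -0.0028123430103981764
```

View pics/e_side.png

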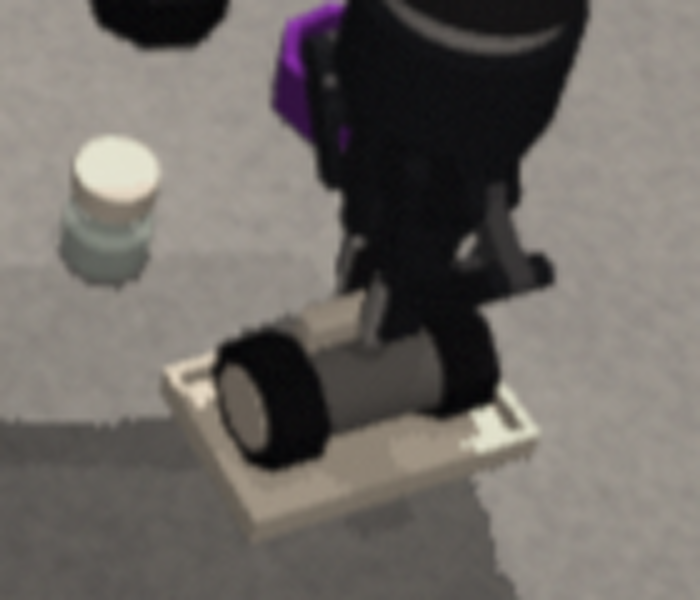

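```bash
python3 -m inch '{"delta_pos":[[0,0,1],[0,0,1],[0,0,2],[0,0,2],[0,0,3],[0,0,3],[0,0,3],[0,0,3],[0,0,3],[0,0,3]],"twist":[0,0,0,0,0,0,0,0,0,0],"hand":[0,0,0,0,0,0,0,0,0,0]}' 60
```

```text
time: 8.65
ee_pos: [0.5189, -0.4042, 0.0642]
tool_rot: [-180.0, 0.1, 157.0]
wrist_force: [-5.9, 4.7, 16.8]
gripper_width: 0.12
```

```bash
python3 -m inch '{"delta_pos":[[0,0,-2],[0,0,-2],[0,0,-2],[0,0,-2],[0,0,-10],[0,0,-30],[0,0,-60],[0,0,-100],[0,0,-130],[0,0,-130]],"twist":[0,0,0,0,0,0,0,0,0,0],"hand":[20,35,40,40,40,40,40,40,40,40]}' 60
python3 - <<'E'
from plant import r
from h import *
go(r,[.645,-.2015,.12],90)
c=cam(r,"side"); cv2.imwrite(f"pics/f_side.png",cv2.resize(c["img"][190:350,340:520,::-1],None,fx=4,fy=4,interpolation=cv2.INTER_CUBIC))
E
```

```text
time: 9.65
ee_pos: [0.5209, -0.4058, 0.1974]
tool_rot: [-179.9, 0.5, 157.0]
wrist_force: [1.2, -0.6, -0.4]
gripper_width: 0.467
yaw 157.0363329274167 -> dyaw -67.03633292741671 j6 -14.954680008466747
delta [-33.9 236.7  77.1] twist 1.1700047280465105
```

View pics/f_side.png

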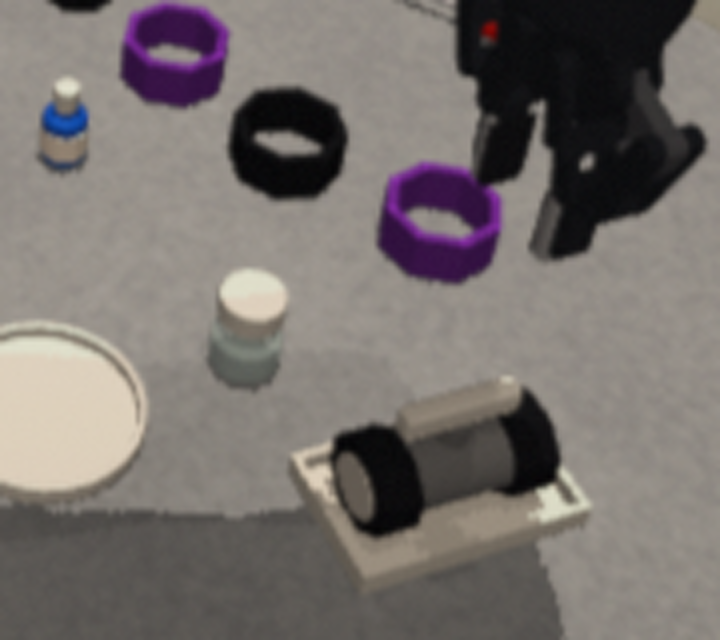

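```bash
python3 -m inch '{"delta_pos":[[-4,30,0],[-8,60,0],[-13,90,0],[-18,125,10],[-23,160,25],[-28,195,45],[-32,220,60],[-34,233,72],[-34,237,77],[-34,237,77]],"twist":[0.12,0.24,0.36,0.48,0.6,0.72,0.84,0.96,1.08,1.08],"hand":[85,85,85,85,85,85,85,85,85,85]}' 60
python3 - <<'E'
from plant import r
from h import *
go(r,[.645,-.2015,.004],95)
for n,(a,b,c_,d) in(("top",(130,210,350,450)),("side",(130,280,340,500))):
    c=cam(r,n); cv2.imwrite(f"pics/g_{n}.png",cv2.resize(c["img"][a:b,c_:d,::-1],None,fx=4,fy=4,interpolation=cv2.INTER_CUBIC))
E
```

```text
time: 10.7
ee_pos: [0.6409, -0.1975, 0.1117]
tool_rot: [-179.8, -0.1, 95.2]
wrist_force: [0.0, 0.2, 0.3]
gripper_width: 0.998
yaw 95.22347891704857 -> dyaw -0.22347891704856693 j6 67.64724054940231
delta [ -4.5   4.1 107.7] twist 0.0039004429112887815
```

View pics/g_side.png

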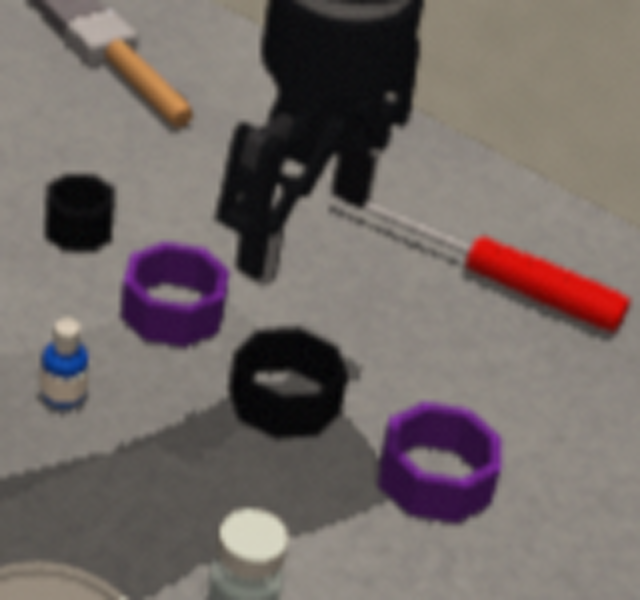

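View pics/g_top.png

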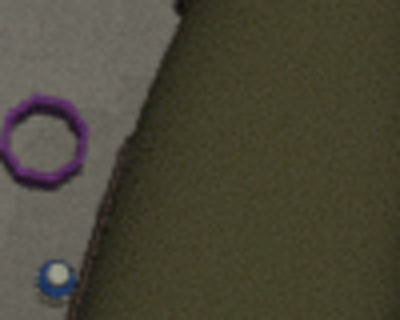

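Run:
```python
from plant import r
from h import *
print(r.read_state()["ee_pos"]); go(r,[.645,-.2015,.004],95)
```

```text
[ 0.64156268 -0.19889298  0.11352411]
yaw 95.32197813808443 -> dyaw -0.32197813808443243 j6 67.4594989347122
delta [ -3.    3.3 109.5] twist 0.005619578629014294
```

```bash
python3 -m inch '{"delta_pos":[[-1,1,10],[-2,2,25],[-3,3,45],[-3,3,60],[-3,3,75],[-3,3,87],[-3,3,97],[-3,3,103],[-3,3,106],[-3,3,106]],"twist":[0,0,0,0,0,0,0,0,0,0],"hand":[85,85,85,85,85,85,85,85,85,85]}' 50
python3 - <<'E'
from plant import r
from h import *
print(r.read_state()["ee_pos"]); go(r,[.645,-.2015,.004],95)
for n,(a,b,c_,d) in(("side",(130,280,340,500)),):
    c=cam(r,n); cv2.imwrite(f"pics/h_{n}.png",cv2.resize(c["img"][a:b,c_:d,::-1],None,fx=4,fy=4,interpolation=cv2.INTER_CUBIC))
E
```

```text
time: 11.8
ee_pos: [0.6455, -0.2016, 0.0082]
tool_rot: [-180.0, -0.0, 95.2]
wrist_force: [0.6, 0.1, 0.0]
gripper_width: 0.996
[ 0.64549376 -0.20162489  0.00820411]
yaw 95.16040417479267 -> dyaw -0.16040417479267433 j6 67.49295043982254
delta [ 0.2 -0.5  4.2] twist 0.00279958098407666
```

View pics/h_side.png

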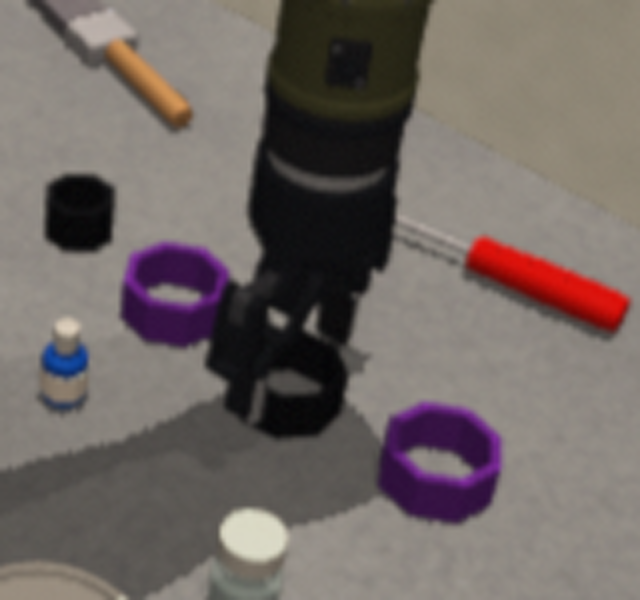

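```bash
python3 -m inch '{"delta_pos":[[0,0,3],[0,0,3],[0,0,3],[0,0,3],[0,0,3],[0,0,3],[0,0,3],[0,0,3],[0,0,3],[0,0,3]],"twist":[0,0,0,0,0,0,0,0,0,0],"hand":[85,80,74,68,62,56,50,50,50,50]}' 50
python3 -m inch '{"delta_pos":[[0,0,0],[0,0,-3],[0,0,-10],[0,0,-20],[0,0,-35],[0,0,-50],[0,0,-65],[0,0,-80],[0,0,-90],[0,0,-90]],"twist":[0,0,0,0,0,0,0,0,0,0],"hand":[50,50,50,50,50,50,50,50,50,50]}' 50
python3 - <<'E'
from plant import r
from h import *
print(r.read_state()["ee_pos"]); go(r,[.466,-.010,.10])
for n,(a,b,c_,d) in(("side",(130,280,340,500)),):
    c=cam(r,n); cv2.imwrite(f"pics/i_{n}.png",cv2.resize(c["img"][a:b,c_:d,::-1],None,fx=4,fy=4,interpolation=cv2.INTER_CUBIC))
E
```

```text
time: 12.85
ee_pos: [0.6458, -0.2018, 0.0061]
tool_rot: [180.0, 0.0, 95.2]
wrist_force: [-0.9, 0.7, 5.2]
gripper_width: 0.723
time: 13.85
ee_pos: [0.6469, -0.2021, 0.0977]
tool_rot: [179.8, 0.1, 95.2]
wrist_force: [-0.5, 0.5, -1.5]
gripper_width: 0.721
[ 0.64686901 -0.20208753  0.09769257]
delta [ 207.6 -162.9   -3.1] twist None
```

View pics/i_side.png

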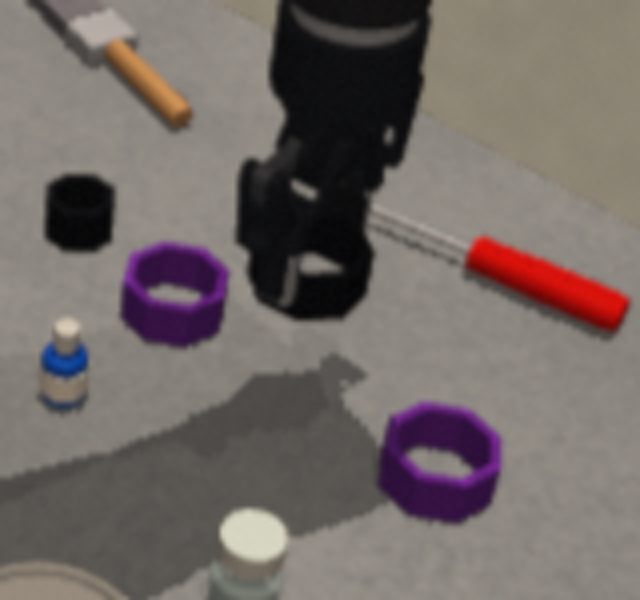

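```bash
python3 -m inch '{"delta_pos":[[15,-12,-15],[40,-32,-22],[70,-55,-22],[100,-78,-22],[130,-102,-22],[160,-125,-22],[185,-145,-22],[200,-157,-22],[208,-163,-22],[208,-163,-22]],"twist":[0,0,0,0,0,0,0,0,0,0],"hand":[50,50,50,50,50,50,50,50,50,50]}' 50
python3 - <<'E'
from plant import r
from h import *
c=cam(r,"top"); cv2.imwrite("pics/j_top.png",cv2.resize(c["img"][180:270,280:380,::-1],None,fx=4,fy=4,interpolation=cv2.INTER_CUBIC))
c=cam(r,"side"); cv2.imwrite("pics/j_side.png",cv2.resize(c["img"][110:260,230:380,::-1],None,fx=4,fy=4,interpolation=cv2.INTER_CUBIC))
print(r.read_state()["ee_pos"]); go(r,[.466,-.010,.014])
E
```

```text
time: 14.9
ee_pos: [0.4635, -0.0086, 0.1169]
tool_rot: [-179.9, -0.0, 95.2]
wrist_force: [0.7, -0.2, -0.9]
gripper_width: 0.718
[ 0.46514958 -0.00949364  0.11726293]
delta [ -0.5   0.7 103.3] twist None
```

View pics/j_side.png

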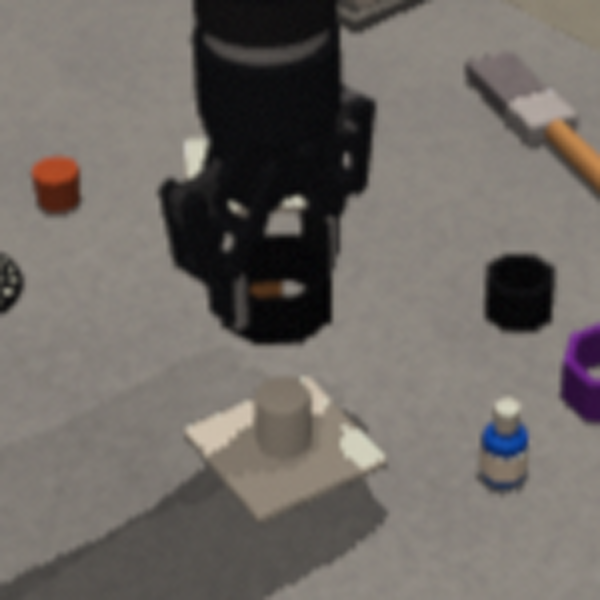

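View pics/j_top.png

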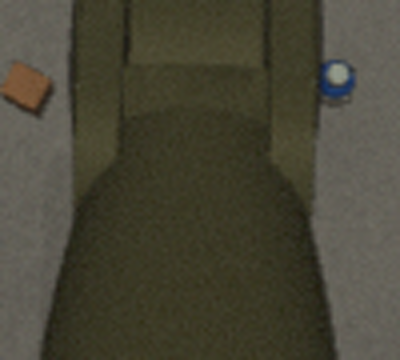

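Run:
```python
from plant import r
from h import *
c=cam(r,"side"); print(ray(c,[300.5,207],.048), proj(c,[[.465,-.0095,.126],[.465,-.0095,.111],[.466,-.010,.048]]))
```

```text
[[ 0.46807907 -0.00932944  0.048     ]] [[298.53303867 181.59824379]
 [298.73336213 186.79642756]
 [299.99952403 207.5309754 ]]
```

Consistent within ~2 mm (clearance 8 mm). Lower over the post.

```bash
python3 -m inch '{"delta_pos":[[1,0,10],[1,0,22],[1,0,35],[1,0,48],[1,0,60],[1,0,72],[1,0,83],[1,0,92],[1,0,98],[1,0,101]],"twist":[0,0,0,0,0,0,0,0,0,0],"hand":[50,50,50,50,50,50,50,50,50,50]}' 50
python3 -m inch '{"delta_pos":[[0,0,1],[0,0,2],[0,0,3],[0,0,3],[0,0,3],[0,0,3],[0,0,3],[0,0,3],[0,0,3],[0,0,3]],"twist":[0,0,0,0,0,0,0,0,0,0],"hand":[50,50,50,50,50,50,50,50,50,50]}' 50
```

```text
time: 16.05
ee_pos: [0.4641, -0.0081, 0.0157]
tool_rot: [-180.0, -0.0, 95.2]
wrist_force: [-0.1, 0.6, -1.0]
gripper_width: 0.717
time: 17.05
ee_pos: [0.4648, -0.0081, 0.0141]
tool_rot: [179.9, 0.0, 95.2]
wrist_force: [-1.1, 0.8, 5.9]
gripper_width: 0.717
```

```bash
python3 -m inch '{"delta_pos":[[0,0,0],[0,0,0],[0,0,0],[0,0,0],[0,0,-5],[0,0,-20],[0,0,-45],[0,0,-80],[0,0,-105],[0,0,-110]],"twist":[0,0,0,0,0,0,0,0,0,0],"hand":[66,72,80,85,85,85,85,85,85,85]}' 50
python3 - <<'E'
from plant import r
from h import *
c=cam(r,"side"); cv2.imwrite("pics/k_side.png",cv2.resize(c["img"][110:260,230:380,::-1],None,fx=4,fy=4,interpolation=cv2.INTER_CUBIC))
print(r.read_state()["ee_pos"]); go(r,[.667,-.007,.09],90)
u=proj(c,[.667,-.007,.015])[0].astype(int)
cv2.imwrite("pics/k2.png",cv2.resize(c["img"][u[1]-25:u[1]+25,u[0]-25:u[0]+25,::-1],None,fx=10,fy=10,interpolation=cv2.INTER_CUBIC))
E
```

```text
time: 18.05
ee_pos: [0.4666, -0.0082, 0.1266]
tool_rot: [179.7, 0.0, 95.2]
wrist_force: [0.6, 0.2, 0.2]
gripper_width: 0.994
[ 0.4661355  -0.00819138  0.1257354 ]
yaw 95.15636304115799 -> dyaw -5.156363041157988 j6 83.83676505054514
delta [-16.8 200.   36.6] twist 0.08999551249635478
```

View pics/k_side.png

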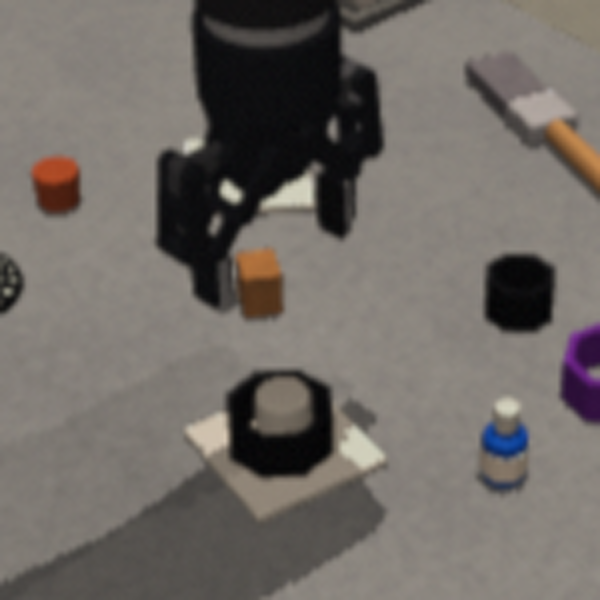

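View pics/k2.png

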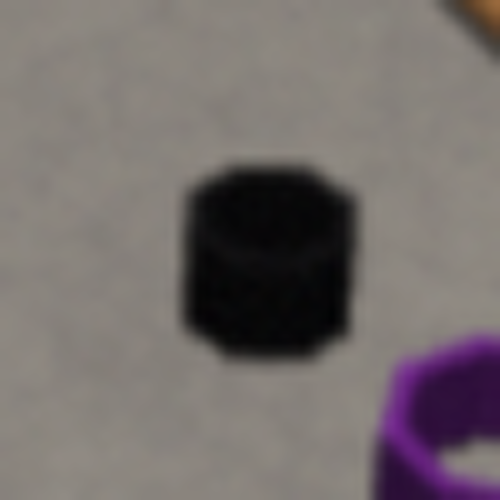

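```bash
python3 -m inch '{"delta_pos":[[-2,20,0],[-5,55,0],[-8,95,0],[-11,130,5],[-14,165,15],[-16,188,25],[-17,198,34],[-17,200,36],[-17,200,36],[-17,200,36]],"twist":[0.02,0.04,0.06,0.08,0.09,0.09,0.09,0.09,0.09,0.09],"hand":[85,80,72,72,72,72,72,72,72,72]}' 50
python3 - <<'E'
from plant import r
from h import *
c=cam(r,"side"); cv2.imwrite("pics/l_side.png",cv2.resize(c["img"][110:240,300:430,::-1],None,fx=4,fy=4,interpolation=cv2.INTER_CUBIC))
print(r.read_state()["ee_pos"]); go(r,[.667,-.007,.005],90)
E
```

```text
time: 19.1
ee_pos: [0.6639, -0.0071, 0.0875]
tool_rot: [-180.0, -0.0, 90.0]
wrist_force: [-0.5, 0.0, 0.1]
gripper_width: 0.845
[ 0.66423895 -0.00710273  0.08784366]
yaw 89.99943226389166 -> dyaw 0.0005677361083371579 j6 89.38840749478398
delta [ 0.1  2.8 82.8] twist -9.908864372942634e-06
```

View pics/l_side.png

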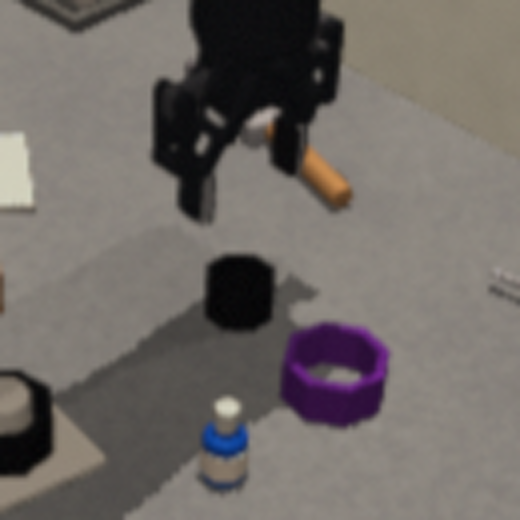

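```bash
python3 -m inch '{"delta_pos":[[0,2,10],[0,2,22],[0,2,36],[0,2,50],[0,2,62],[0,2,72],[0,2,78],[0,2,81],[0,2,81],[0,2,81]],"twist":[0,0,0,0,0,0,0,0,0,0],"hand":[72,72,72,72,72,72,72,72,72,72]}' 50
python3 -m inch '{"delta_pos":[[0,0,0],[0,0,0],[0,0,0],[0,0,0],[0,0,0],[0,0,0],[0,0,0],[0,0,0],[0,0,0],[0,0,0]],"twist":[0,0,0,0,0,0,0,0,0,0],"hand":[66,60,54,48,42,36,32,32,32,32]}' 50
python3 -m inch '{"delta_pos":[[0,0,0],[0,0,-3],[0,0,-10],[0,0,-25],[0,0,-45],[0,0,-65],[0,0,-85],[0,0,-100],[0,0,-108],[0,0,-110]],"twist":[0,0,0,0,0,0,0,0,0,0],"hand":[32,32,32,32,32,32,32,32,32,32]}' 50
python3 - <<'E'
from plant import r
from h import *
c=cam(r,"side"); cv2.imwrite("pics/n_side.png",cv2.resize(c["img"][70:220,290:440,::-1],None,fx=4,fy=4,interpolation=cv2.INTER_CUBIC))
print(r.read_state()["ee_pos"]); go(r,[.6275,.2275,.12],90)
E
```

```text
time: 20.15
ee_pos: [0.6675, -0.0071, 0.0068]
tool_rot: [180.0, 0.0, 90.0]
wrist_force: [0.5, -1.2, 0.3]
gripper_width: 0.843
time: 21.15
ee_pos: [0.6674, -0.0071, 0.0067]
tool_rot: [180.0, 0.0, 90.0]
wrist_force: [-1.0, -0.2, 5.5]
gripper_width: 0.505
time: 22.15
ee_pos: [0.6678, -0.0071, 0.1177]
tool_rot: [179.9, 0.0, 90.0]
wrist_force: [0.5, 0.1, -0.1]
gripper_width: 0.507
[ 0.66736438 -0.00711062  0.117009  ]
yaw 89.99810385463095 -> dyaw 0.0018961453690451435 j6 89.39084651705473
delta [234.6 -39.9  -3. ] twist -3.309397978628072e-05
```

View pics/n_side.png

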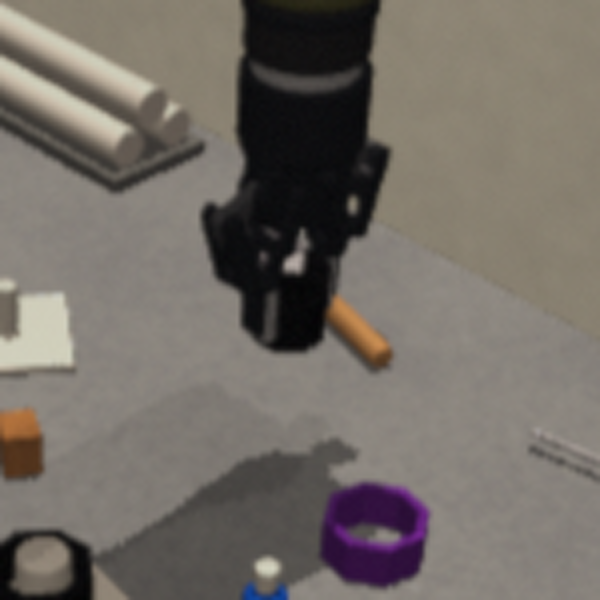

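```bash
python3 -m inch '{"delta_pos":[[15,-3,0],[45,-8,0],[80,-14,0],[115,-20,0],[150,-26,0],[185,-32,0],[212,-36,0],[228,-39,0],[235,-40,0],[235,-40,0]],"twist":[0,0,0,0,0,0,0,0,0,0],"hand":[32,32,32,32,32,32,32,32,32,32]}' 50
python3 - <<'E'
from plant import r
from h import *
c=cam(r,"side"); cv2.imwrite("pics/o_side.png",cv2.resize(c["img"][70:200,220:360,::-1],None,fx=5,fy=5,interpolation=cv2.INTER_CUBIC))
print(r.read_state()["ee_pos"]); go(r,[.6275,.2275,.015],90)
E
```

```text
time: 23.2
ee_pos: [0.6265, 0.2284, 0.1157]
tool_rot: [-180.0, 0.0, 90.1]
wrist_force: [-0.3, -0.4, -0.2]
gripper_width: 0.506
[0.62688778 0.22746392 0.11588018]
yaw 90.00204511518658 -> dyaw -0.0020451151865756856 j6 109.95661046550916
delta [1.000e-01 7.000e-01 1.009e+02] twist 3.569399358828385e-05
```

View pics/o_side.png

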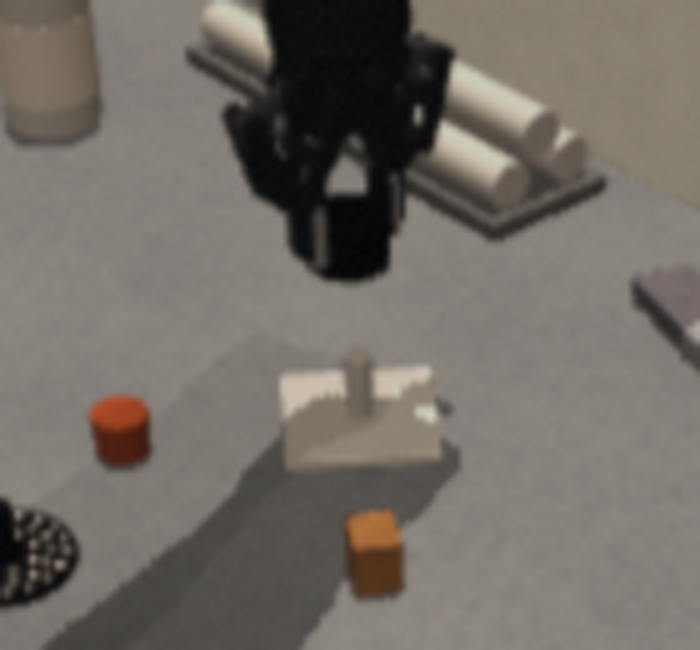

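Run:
```python
from plant import r
from h import *
c=cam(r,"side"); print(ray(c,[291.6,140.6],.048), proj(c,[[.6275,.2275,.048],[.6269,.2275,.109],[.6269,.2275,.124]]))
```

```text
[[0.6289432  0.22473078 0.048     ]] [[290.58632927 140.38016206]
 [289.49320118 121.70390895]
 [289.25634035 116.91115855]]
```

```bash
python3 -m inch '{"delta_pos":[[-1,1,10],[-1.5,2.5,22],[-1.5,2.5,35],[-1.5,2.5,48],[-1.5,2.5,60],[-1.5,2.5,72],[-1.5,2.5,83],[-1.5,2.5,91],[-1.5,2.5,97],[-1.5,2.5,99]],"twist":[0,0,0,0,0,0,0,0,0,0],"hand":[32,32,32,32,32,32,32,32,32,32]}' 50
python3 -m inch '{"delta_pos":[[0,0,1],[0,0,2],[0,0,3],[0,0,3],[0,0,3],[0,0,3],[0,0,3],[0,0,3],[0,0,3],[0,0,3]],"twist":[0,0,0,0,0,0,0,0,0,0],"hand":[32,32,32,32,32,32,32,32,32,32]}' 50
```

```text
time: 24.3
ee_pos: [0.6292, 0.2264, 0.0166]
tool_rot: [-180.0, 0.0, 90.0]
wrist_force: [-0.3, -1.3, 0.0]
gripper_width: 0.501
time: 25.3
ee_pos: [0.6299, 0.2265, 0.0147]
tool_rot: [180.0, -0.0, 90.0]
wrist_force: [0.3, 0.4, 4.1]
gripper_width: 0.504
```

Contact at z = 0.0147 (= 0.0067 + 0.008), so the nut is on its base. Releasing.

```bash
python3 -m inch '{"delta_pos":[[0,0,0],[0,0,0],[0,0,0],[0,0,0],[0,0,-5],[0,0,-20],[0,0,-45],[0,0,-80],[0,0,-105],[0,0,-110]],"twist":[0,0,0,0,0,0,0,0,0,0],"hand":[48,54,60,66,66,66,66,66,66,66]}' 50
python3 - <<'E'
from plant import r
from h import *
c=cam(r,"side"); cv2.imwrite("pics/p_side.png",cv2.resize(c["img"][70:210,190:330,::-1],None,fx=5,fy=5,interpolation=cv2.INTER_CUBIC))
print(r.read_state()["ee_pos"]); go(r,[.404,.2525,.10],90)
E
```

```text
time: 26.3
ee_pos: [0.6322, 0.2273, 0.1298]
tool_rot: [179.6, -0.1, 90.0]
wrist_force: [0.8, 0.8, -0.3]
gripper_width: 0.773
[0.63167008 0.22713026 0.12855315]
yaw 90.00069045874697 -> dyaw -0.000690458746973377 j6 109.77762658307982
delta [  25.3 -227.8   27.3] twist 1.205077848387986e-05
```

View pics/p_side.png

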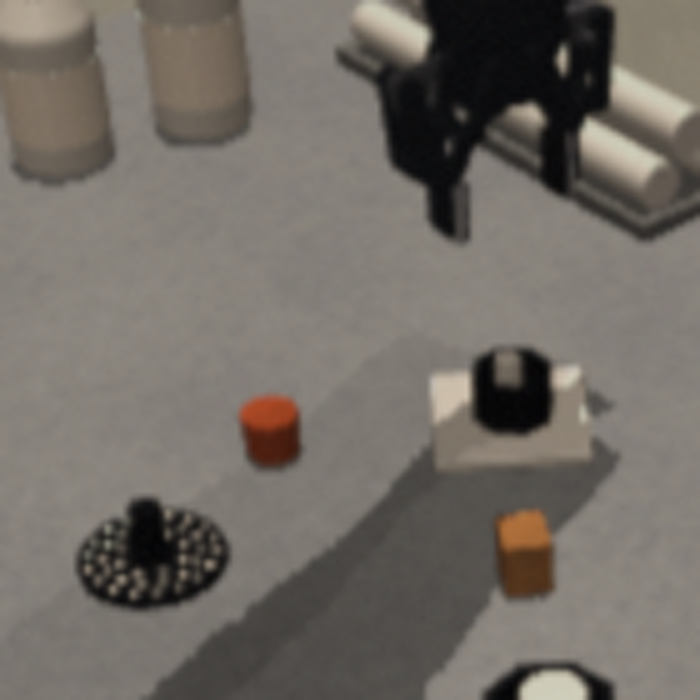

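```bash
python3 -m inch '{"delta_pos":[[2,-20,0],[6,-55,0],[11,-95,0],[15,-135,0],[19,-170,5],[22,-200,14],[24,-220,23],[25,-228,27],[25,-228,27],[25,-228,27]],"twist":[0,0,0,0,0,0,0,0,0,0],"hand":[55,50,50,50,50,50,50,50,50,50]}' 50
python3 - <<'E'
from plant import r
from h import *
c=cam(r,"side"); cv2.imwrite("pics/q_side.png",cv2.resize(c["img"][70:210,150:290,::-1],None,fx=5,fy=5,interpolation=cv2.INTER_CUBIC))
print(ray(c,[220.6,181.2],.006),ray(c,[219.2,171.4],.038),proj(c,[.404,.2525,.038]))
print(r.read_state()["ee_pos"]); go(r,[.404,.2525,.012],90)
E
```

```text
time: 27.35
ee_pos: [0.4026, 0.2516, 0.0975]
tool_rot: [179.9, -0.0, 90.0]
wrist_force: [-0.2, 0.0, 1.0]
gripper_width: 0.58
[[0.40369928 0.24846244 0.006     ]] [[0.40480099 0.24874008 0.038     ]] [[218.16947857 170.8720596 ]]
[0.40296708 0.25172779 0.0976845 ]
yaw 89.97375044801792 -> dyaw 0.026249551982076014 j6 122.02953951196321
delta [ 0.7  0.9 85.7] twist -0.00045814110926063
```

View pics/q_side.png

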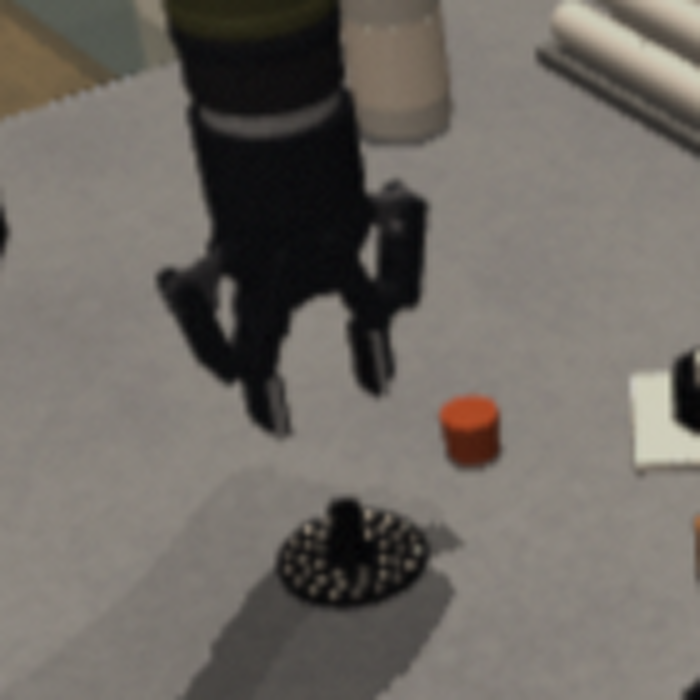

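```bash
python3 -m inch '{"delta_pos":[[0,1,10],[0,1,22],[0,1,36],[0,1,50],[0,1,62],[0,1,74],[0,1,81],[0,1,85],[0,1,86],[0,1,86]],"twist":[0,0,0,0,0,0,0,0,0,0],"hand":[50,50,50,50,50,50,50,50,50,50]}' 50
python3 -m inch '{"delta_pos":[[0,0,0],[0,0,0],[0,0,0],[0,0,0],[0,0,0],[0,0,0],[0,0,0],[0,0,0],[0,0,0],[0,0,0]],"twist":[0,0,0,0,0,0,0,0,0,0],"hand":[45,40,34,28,22,16,10,8,8,8]}' 50
python3 -m inch '{"delta_pos":[[0,0,0],[0,0,-3],[0,0,-10],[0,0,-25],[0,0,-45],[0,0,-65],[0,0,-85],[0,0,-98],[0,0,-108],[0,0,-110]],"twist":[0,0,0,0,0,0,0,0,0,0],"hand":[8,8,8,8,8,8,8,8,8,8]}' 50
python3 - <<'E'
from plant import r
from h import *
c=cam(r,"side"); cv2.imwrite("pics/r_side.png",cv2.resize(c["img"][70:210,150:290,::-1],None,fx=5,fy=5,interpolation=cv2.INTER_CUBIC))
print(r.read_state()["ee_pos"]); go(r,[.45,0,.16],90); go(r,[.4055,-.2393,.12],90)
E
```

```text
time: 28.4
ee_pos: [0.4028, 0.2516, 0.0115]
tool_rot: [180.0, -0.0, 90.0]
wrist_force: [-0.3, -0.2, 0.1]
gripper_width: 0.585
time: 29.4
ee_pos: [0.4027, 0.2515, 0.0116]
tool_rot: [180.0, -0.0, 90.0]
wrist_force: [-1.8, -0.5, 4.2]
gripper_width: 0.192
time: 30.4
ee_pos: [0.4032, 0.2518, 0.1225]
tool_rot: [179.9, -0.1, 90.0]
wrist_force: [0.3, 0.2, -1.3]
gripper_width: 0.196
[0.40296197 0.25165748 0.12202476]
yaw 90.00052810314094 -> dyaw -0.0005281031409367642 j6 121.98350981852475
delta [-251.6   47.1  -38.1] twist 9.217138599470188e-06
yaw 90.00052810314094 -> dyaw -0.0005281031409367642 j6 121.98350981852475
delta [-491.     2.5    1.7] twist 9.217138599470188e-06
```

View pics/r_side.png

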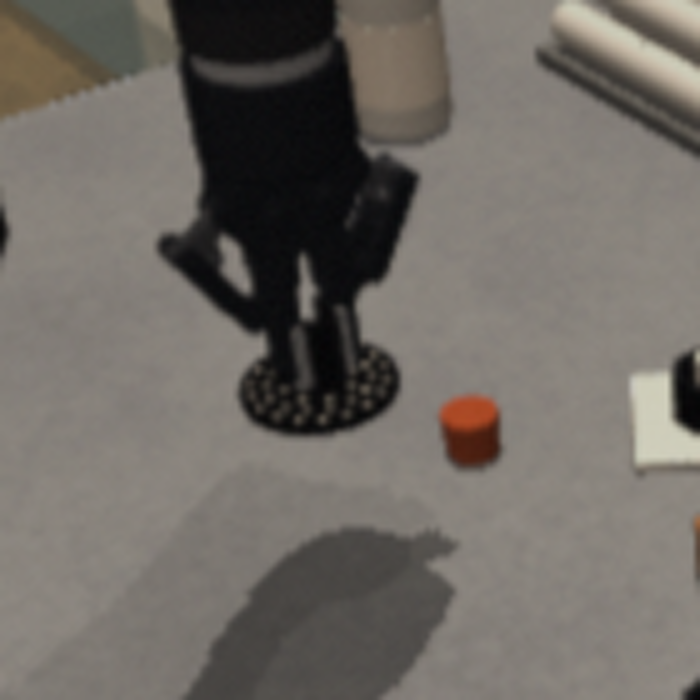

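```bash
python3 -m inch '{"delta_pos":[[-15,3,-15],[-40,8,-30],[-70,14,-38],[-105,20,-38],[-140,26,-38],[-175,33,-38],[-210,40,-38],[-245,46,-38],[-280,42,-38],[-315,36,-38]],"twist":[0,0,0,0,0,0,0,0,0,0],"hand":[8,8,8,8,8,8,8,8,8,8]}' 50
python3 - <<'E'
from plant import r
from h import *
print(r.read_state()["ee_pos"]); go(r,[.4055,-.2393,.12],90)
E
```

```text
time: 31.45
ee_pos: [0.438, -0.065, 0.1584]
tool_rot: [-179.9, -0.0, 90.0]
wrist_force: [1.2, 0.4, -0.4]
gripper_width: 0.194
[ 0.43803978 -0.06498417  0.15839762]
yaw 89.99965179975571 -> dyaw 0.00034820024428938723 j6 81.56239609067396
delta [-174.3  -32.5   38.4] twist -6.0772407190983905e-06
```

```bash
python3 -m inch '{"delta_pos":[[-20,-4,0],[-50,-10,0],[-80,-15,0],[-110,-21,0],[-138,-26,5],[-158,-30,14],[-169,-32,25],[-174,-32,34],[-174,-32,38],[-174,-32,38]],"twist":[0,0,0,0,0,0,0,0,0,0],"hand":[8,8,8,8,8,8,8,8,8,8]}' 50
python3 - <<'E'
from plant import r
from h import *
c=cam(r,"side"); cv2.imwrite("pics/s_side.png",cv2.resize(c["img"][200:340,290:430,::-1],None,fx=5,fy=5,interpolation=cv2.INTER_CUBIC))
print(r.read_state()["ee_pos"]); go(r,[.4055,-.2393,.0175],90)
print(proj(c,[[.4055,-.2393,.012],[.4055,-.2393,.112]]))
E
```

```text
time: 32.45
ee_pos: [0.4061, -0.2365, 0.1203]
tool_rot: [-179.9, -0.1, 90.0]
wrist_force: [-0.3, -0.4, -1.6]
gripper_width: 0.191
[ 0.40643546 -0.23660924  0.12087825]
yaw 90.06082545837138 -> dyaw -0.06082545837138298 j6 59.71889784318324
delta [ -2.8  -0.8 103.4] twist 0.0010616045176153807
[[348.9714226  289.50000688]
 [351.09669725 256.36579323]]
```

View pics/s_side.png

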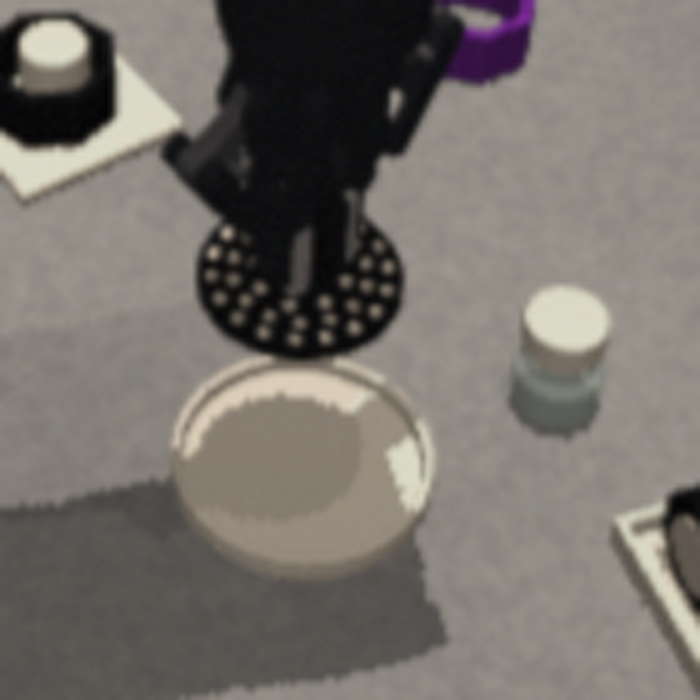

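```bash
python3 -m inch '{"delta_pos":[[-2,0,10],[-4,0,22],[-4,0,35],[-4,0,48],[-4,0,61],[-4,0,74],[-4,0,85],[-4,0,94],[-4,0,100],[-4,0,103]],"twist":[0,0,0,0,0,0,0,0,0,0],"hand":[8,8,8,8,8,8,8,8,8,8]}' 50
python3 -m inch '{"delta_pos":[[0,0,1],[0,0,2],[0,0,3],[0,0,3],[0,0,3],[0,0,3],[0,0,3],[0,0,3],[0,0,3],[0,0,3]],"twist":[0,0,0,0,0,0,0,0,0,0],"hand":[8,8,8,8,8,8,8,8,8,8]}' 50
```

```text
time: 33.5
ee_pos: [0.4063, -0.2414, 0.0177]
tool_rot: [-180.0, -0.0, 90.0]
wrist_force: [-0.1, 0.6, -0.4]
gripper_width: 0.192
time: 34.5
ee_pos: [0.4069, -0.2418, 0.0156]
tool_rot: [180.0, 0.0, 90.0]
wrist_force: [-0.8, 0.4, 4.7]
gripper_width: 0.188
```

```bash
python3 -m inch '{"delta_pos":[[0,0,0],[0,0,0],[0,0,0],[0,0,0],[0,0,-5],[0,0,-20],[0,0,-50],[0,0,-90],[0,0,-130],[0,0,-160]],"twist":[0,0,0,0,0,0,0,0,0,0],"hand":[22,28,34,40,40,40,40,40,40,40]}' 50
python3 -m inch '{"delta_pos":[[45,10,-20],[90,25,-30],[135,40,-30],[180,50,-30],[225,50,-30],[270,50,-30],[315,50,-30],[360,50,-30],[405,40,-30],[450,30,-30]],"twist":[0,0,0,0,0,0,0,0,0,0],"hand":[40,40,40,40,40,40,40,40,40,40]}' 50
python3 -m inch '{"delta_pos":[[45,0,0],[90,0,0],[100,0,0],[100,0,0],[100,0,0],[100,0,0],[100,0,0],[100,0,0],[100,0,0],[100,0,0]],"twist":[0,0,0,0,0,0,0,0,0,0],"hand":[40,40,40,40,40,40,40,40,40,40]}' 50
python3 - <<'E'
from plant import r
from h import *
c=cam(r,"side"); cv2.imwrite("pics/t_side.png",cv2.resize(c["img"][110:350,230:510,::-1],None,fx=2.4,fy=2.4,interpolation=cv2.INTER_CUBIC))
c=cam(r,"top"); cv2.imwrite("pics/t_top.png",cv2.resize(c["img"][130:290,150:500,::-1],None,fx=2.28,fy=2.28,interpolation=cv2.INTER_CUBIC))
E
```

```text
time: 35.5
ee_pos: [0.407, -0.2419, 0.1782]
tool_rot: [179.9, 0.1, 90.0]
wrist_force: [0.2, -0.0, -0.5]
gripper_width: 0.465
time: 36.5
ee_pos: [0.4361, 0.2102, 0.2057]
tool_rot: [180.0, -0.0, 90.0]
wrist_force: [-0.8, -0.7, -0.6]
gripper_width: 0.47
time: 37.5
ee_pos: [0.4367, 0.3081, 0.2054]
tool_rot: [180.0, -0.0, 90.0]
wrist_force: [0.1, -0.6, -0.3]
gripper_width: 0.469
```

View pics/t_side.png

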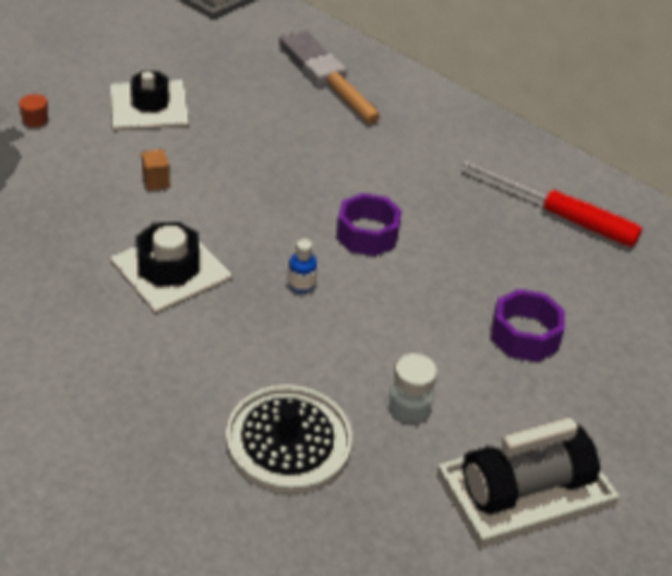

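View pics/t_top.png

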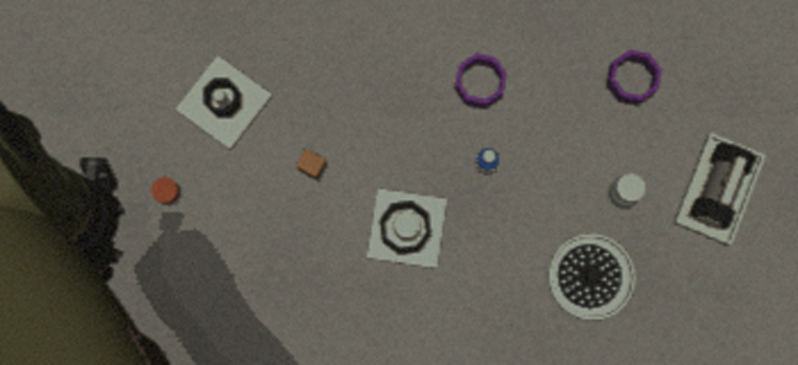

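Both views show the nuts on their posts (side crop 168,250 and 150,90), the plate in the dish (290,435) and the valve in the tray (530,465). The jar at (413,388) looks unmoved. I'll check the offsets in numbers next.

Run:
```python
from plant import r
from h import *
J={"top":(426.3,211.7),"side":(403.3,263.0)}
for n in("top","side"):
    c=cam(r,n); sc=c["img"].max(2).astype(int); print(n)
    bm=cv2.morphologyEx((sc<(50 if n=="top" else 60)).astype(np.uint8),cv2.MORPH_CLOSE,np.ones((5,5)))
    K=[(k,cen(k)) for k in blobs(bm,40)]
    st={"top":{"L":(465.6,-8.5),"S":(628,229.3),"P":(405.1,-237)},"side":{"L":(466.4,-9.5),"S":(627.5,226.5),"P":(406.2,-241.6)}}[n]
    for nm,z in(("L",.023),("S",.023),("P",.010)):
        g=np.array([*st[nm],0])/1000; g[2]=z; u=proj(c,g)[0]
        k,uk=min(K,key=lambda t:np.linalg.norm(t[1]-u)); P=ray(c,cen(cv2.convexHull(k)),z)[0]*1000
        print(nm,"offset mm",(P[:2]-st[nm]).round(1),"area",cv2.contourArea(k))
    t=np.array({"top":(517.5,-400.5),"side":(518.3,-405.6)}[n])
    m=(sc>(115 if n=="top" else 150)); u=proj(c,[*(t/1000),.076])[0]
    ks=[k for k in blobs(m,10) if np.linalg.norm(cen(k)-u)<15]
    for k in ks:
        rc=cv2.minAreaRect((ray(c,k[:,0,:],.076)[:,:2]*1000).astype(np.float32)); print("handle",np.round(rc[0],1),np.round(rc[1],1),rc[2],"vs tray",t)
    k=min(blobs((sc>135)&(np.ptp(c["img"],axis=2)<40),40),key=lambda k:np.linalg.norm(cen(k)-J[n])); print("jar px shift",cen(k)-J[n])
s=r.read_state(); print(s["time"],s["wrist_force"])
```

```text
top
L offset mm [-1.3  2.6] area 50.0
S offset mm [ 1.4 -0.7] area 175.0
P offset mm [1.2 0.4] area 494.0
handle [ 518.4 -402.1] [10.5 58.2] 66.4921875 vs tray [ 517.5 -400.5]
handle [ 508.9 -387.2] [ 71.7 119.5] 67.05774688720703 vs tray [ 517.5 -400.5]
jar px shift [0.17113594 0.07467412]
side
L offset mm [-1.9  0.4] area 533.0
S offset mm [ 2.2 -1.5] area 155.5
P offset mm [-2.5 -0.9] area 844.5
handle [ 517.6 -405.3] [12.1 60.9] 67.00012969970703 vs tray [ 518.3 -405.6]
jar px shift [ 67.31788618 -23.83333333]
37.7 [-1.04104967 -0.08045659 -0.47309002]
```

Run:
```python
from plant import r
from h import *
c=cam(r,"side"); hsv=cv2.cvtColor(c["img"],cv2.COLOR_RGB2HSV); m=(hsv[...,2]>135)&(hsv[...,1]<70)
print([(cen(k).round(1),cv2.contourArea(k)) for k in blobs(m,50) if np.linalg.norm(cen(k)-[403.3,263])<25])
a=cv2.imread("pics/side0.png")[235:290,385:425].astype(int); b=c["img"][235:290,385:425,::-1].astype(int); print("mean abs diff",abs(a-b).mean())
r.close_job()
```

```text
[]
mean abs diff 12.44469696969697
the job is handed in; nothing more can be done
```

All four parts are on their own stands and let go, and I handed the job in at about 38 s. No verdict is reported back. The arm was parked clear at about 0.2 m height, touching nothing.

| Part | Last check |
|---|---|
| Large nut | within about 3 mm of the thick post's centre; contact felt at base height (8 mm) |
| Small nut | within about 3 mm of the thin post's centre; contact felt at base height (8 mm) |
| Plate | within about 3 mm of the dish's centre; contact felt at floor height (4 mm) |
| Valve | handle centre within about 2 mm of the tray's centre and in line to about 1°; contact felt at floor height (4 mm) |

**Camera disagreement:** the two cameras differed by about 3 to 7 mm along y, most on the perforated plate. I worked from values between them, and the table compares each part with its stand within the same view.

**Jar check:** this one was only partly confirmed. The top view showed a shift of about 0.2 px. In the side view the numeric check failed: the cap mask picked up another object, then found nothing. The plain comparison with the first picture gave a mean difference of 12 grey levels, which I cannot explain. That last check ran in the same script as the hand-in, so I did not follow it up. By eye in the last side picture, the cap was within about 1 px of its starting place and the jar stood upright.

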